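# Tighten the cooler clamp on the laptop repair bench

### The arm

A 7-joint arm with a two-finger parallel gripper is mounted at the origin on the work surface. World frame = base frame: x ahead of the robot, y to its left, z up, the work surface at z = 0. Lengths are in mm, angles in rad, forces in N, time in s.
With the tool pointing down it reaches from about 400 to 875 mm from the base axis. Payload 4.4 kg.
Tool frame: the origin (TCP) lies on the centre line of the jaws, within the pads' length; the fingertips stand 14 mm ahead of it and the grasp point (between the pads) lies 5 mm behind it; z points along the fingers, x is the direction in which the jaws open and shut, and the axes are right-handed (so a half turn about z gives the same grasp; the last joint's range is limited). The gripper opens to 85 mm and grips with 20 to 120 N. Pads are 22 mm wide; open, the fingers measure 114 mm over their backs; the gripper's body (76 mm by 85 mm) begins 54 mm behind the grasp point. The pads swing forward as they close: fully open they stand 13 mm farther back than shut.
Start: joints at [-1.243, 0.628, 0.038, 1.517, -0.027, 0.996, -0.02], TCP at [249.384, 600.271, 245.313] pointing down, gripper open.
Joint ranges: [-3.06, 3.06], [-0.37, 2.12], [-1.25, 1.32], [0.18, 2.47], [-1.1, 4.24], [0.23, 1.98], [-2.94, 2.94]. Speed limits (rad/s): [2.57, 2.57, 3.14, 3.14, 3.14, 3.14, 3.14].

### API

Orientations are given as [roll, pitch, yaw] about the fixed x, y, z axes, in that order (R = Rz(yaw) Ry(pitch) Rx(roll)).
In Python, from cell import ctrl gives the robot as it stands.
- The arm moves only by the tool send_rows, never from a script. Its argument "commands" is a list of rows, each a list of 5 numbers: the finger opening in mm, from 0 to 85.4, then the shift along the tool's x, y, z in mm, then the turn about the tool's z in degrees. In form: [[grip, x, y, z, roll], ...]. A call has 1 to 5 rows; each row is the pose to reach, as a shift and turn from the pose measured when the call began, along the tool's axes at that moment; what a row does not reach only later rows make up. A row lasts 1/10 s, in which the tool goes at most 50 mm and 8.59 degrees, less where a joint would pass 70% of its speed; a pose out of reach is approached as far as the arm can. A call with a gripper value outside its range is refused whole. The fingers move at their own pace and stop on an object; the grip force is fixed at half the most. Time passes only in rows, so rows that repeat a pose let the fingers close. It gives the time, the measured TCP pose, the force and the opening at its end, in the units of the state.
- ctrl.read_state(): the state, without advancing time (a new reading comes with each control period).
- ctrl.get_image(name): name is "side" or "top" or "wrist"; returns the picture (480x640x3 uint8, red, green, blue); there is no depth.
- ctrl.camera_params(name): a dict with "fx", "fy", "cx", "cy" (pixels), "cam_to_world" (4x4, takes a point from camera to world coordinates). Camera axes: x right, y down, z forward; pixel columns grow to the right and rows downward; lengths in mm; the calibration is good to about 2 mm. A picture is of the moment at which its call begins: read the wrist's pose just before it. camera_params takes no time and is no camera call; for the wrist camera it gives the pose at the moment of the call.
- ctrl.finish_job(): hands the job in, once; it reports no verdict.
The state is a dict: "clock": time; "qpos": joint angles; "qd": joint speeds; "tau": joint torques, N m; "eef_pos": TCP position; "tool_rot": TCP orientation; "force": force on the tool from outside, world axes, zero at the start; "torque": the same for the moment, N m; "width": finger opening in mm.
Only numpy, scipy, OpenCV 4.12 (cv2) and the standard library are available. Lean on these libraries where they do the work, as an engineer would, in place of code of your own. Each camera call takes 0.05 s, during which the arm holds its last target.

### The job

Two alike clamping jigs stand on the laptop repair bench, each with a steel strap held by a brass knurled nut on a stud. On the jig that holds the circuit board with the finned cooler, screw the knurled nut down clockwise until it stops tight (less than a quarter turn is missing), then let go of it. Leave the nut of the jig with the flat hard drive as it is.

Things in the scene. Friction and masses are not known exactly. Their poses are not given: they have to be found in the camera images.
- cooler_nut_head (a point): Half-way up the head, on the axis, of the brass nut on the jig with the green board and finned aluminium cooler (54 x 50 mm). Knurled round head 34 mm across, 22 mm high, any grip yaw; collar below it 22 mm across, 16 mm high; stud end up to 9 mm out on top. Tight, the strap's top lies 29 mm below this point. On the jig nothing is above the strap within 55 mm of the axis; loose parts are 70 mm off or more.
- cooler_nut (a joint): Turn of that nut in rad, growing as it is screwed down (clockwise seen from above). At 1.4 it meets its washer and stops hard: tight. It starts between 0.1 and 0.5. Coarse thread on a fixed upright stud: the nut sinks 2 mm per rad. It stays where it is left; turning takes about 0.1 N m.
- drive_nut_head (a point): The same point of the same kind of nut on the other, alike jig, which holds a flat bare hard drive (silver slab 70 x 100 x 9 mm with a black rubber pad on it) under its strap. To be left alone.
- drive_nut (a joint): Turn of the drive jig's nut in rad, same meaning; it too starts between 0.1 and 0.5.

How it is judged:
By the outcome, as a careful person would: the job done as asked, in the order asked, and still so for the second after the job is handed in, with the robot touching nothing.
It also fails if it takes over 32 s, if anything falls off the work surface, if the arm or the gripper's body presses on something with over 40 N, if the wrist force passes 120 N, or if a joint passes its speed limit or range.

## Working session

There is one attempt and no reset: what is moved stays moved. The work goes in short steps, Python scripts to look and compute and a tool call to move; the robot and the scene stay as the last step left them, time stands still between calls to the robot, and variables do not carry over. Pictures are saved under pics/ and viewed, and the job is handed in when it is done.

Besides the shell and the picture viewer there is one more tool, called after ">>>" in YAML: its name, and indented under it one key for each argument. send_rows: Moves the arm, as the interface text tells. Its arguments: {"type":"object","properties":{"commands":{"type":"array"}},"required":["commands"]}

```bash
mkdir -p pics; python3 - <<'E'
from cell import ctrl
import cv2
s=ctrl.read_state();print(s)
for n in ["top","side","wrist"]:
    p=ctrl.camera_params(n);print(n,p)
    cv2.imwrite(f"pics/{n}0.png",ctrl.get_image(n)[:,:,::-1])
E
```

```text
{'clock': 0.0, 'qpos': array([-1.2428191 ,  0.6293528 ,  0.03842088,  1.51837642, -0.02699342,
        0.99630528, -0.01999253]), 'qd': array([ 0.00031622,  0.00159439,  0.00098461, -0.00062166,  0.00042593,
        0.00183308, -0.00121101]), 'tau': array([ 5.56720825e-04, -5.63393605e+01,  1.22668114e+00, -1.93439251e+01,
        1.11319392e-02,  1.07911817e-02, -1.34609092e-06]), 'eef_pos': array([249.12254323, 599.70814846, 244.38167156]), 'tool_rot': array([3.14157351e+00, 1.92436288e-03, 1.17704699e+00]), 'force': array([ 0.61705372, -0.48524343,  0.02142689]), 'torque': array([0.04903948, 0.04749371, 0.01793659]), 'width': 85.62377856366473}
top {'fx': 579.9747167068259, 'fy': 579.9747167068259, 'cx': 324.97157654883637, 'cy': 240.31764337638873, 'cam_to_world': array([[-1.90928466e-02, -9.87172341e-01,  1.58512560e-01,
         4.02885346e+02],
       [-9.99558314e-01,  1.52352466e-02, -2.55159559e-02,
         9.70994504e+01],
       [ 2.27736680e-02, -1.58929719e-01, -9.87027205e-01,
         9.35498866e+02],
       [ 0.00000000e+00,  0.00000000e+00,  0.00000000e+00,
       
[... 252 characters left out ...]
 -4.77189780e-01,  8.78789529e-01,
        -7.16889046e+02],
       [ 5.18313063e-03, -8.78796765e-01, -4.77168084e-01,
         5.13564868e+02],
       [ 0.00000000e+00,  0.00000000e+00,  0.00000000e+00,
         1.00000000e+00]])}
wrist {'fx': 387.98173739948504, 'fy': 387.98173739948504, 'cx': 316.8997208910309, 'cy': 243.73366673176767, 'cam_to_world': array([[ 3.84170487e-01,  8.76752602e-01,  2.89340478e-01,
         1.73913022e+02],
       [ 9.23259818e-01, -3.64109267e-01, -1.22538769e-01,
         6.30849455e+02],
       [-2.08463548e-03,  3.14212215e-01, -9.49350482e-01,
         3.73162097e+02],
       [ 0.00000000e+00,  0.00000000e+00,  0.00000000e+00,
         1.00000000e+00]])}
```

View pics/top0.png

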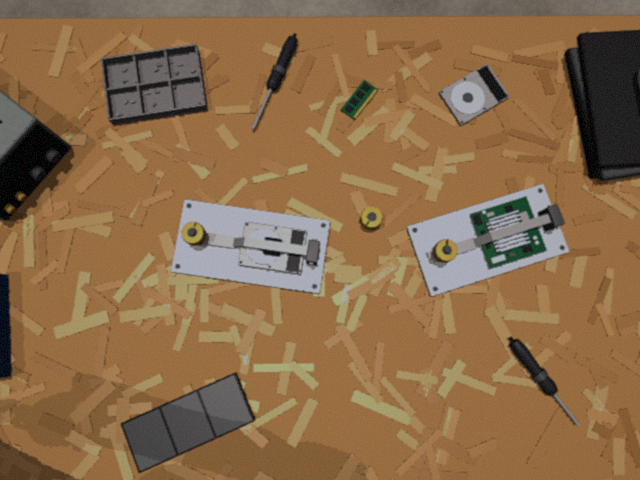

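View pics/side0.png

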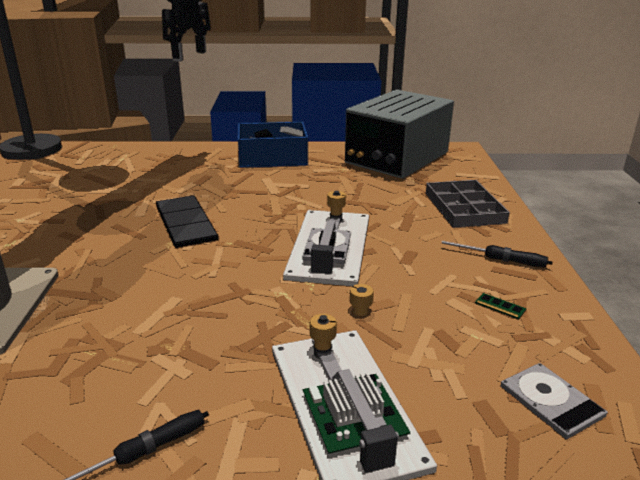

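View pics/wrist0.png

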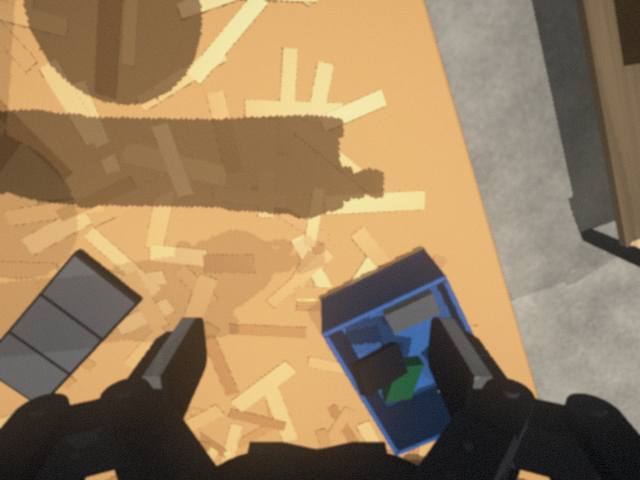

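The cooler jig's nut is at top (446,250) and side (323,332). A loose nut lies at top (372,217), and the drive jig's nut is at top (193,233). I'll enlarge these to measure the cooler nut.

```bash
python3 - <<'E'
import cv2,numpy as np
a=cv2.imread("pics/top0.png")[220:280,410:480];b=cv2.imread("pics/side0.png")[300:360,290:360]
cv2.imwrite("pics/c0.png",np.hstack([cv2.resize(a,(400,343),interpolation=2),cv2.resize(b,(400,343),interpolation=2)]))
E
```

```text
(no output)
```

View pics/c0.png

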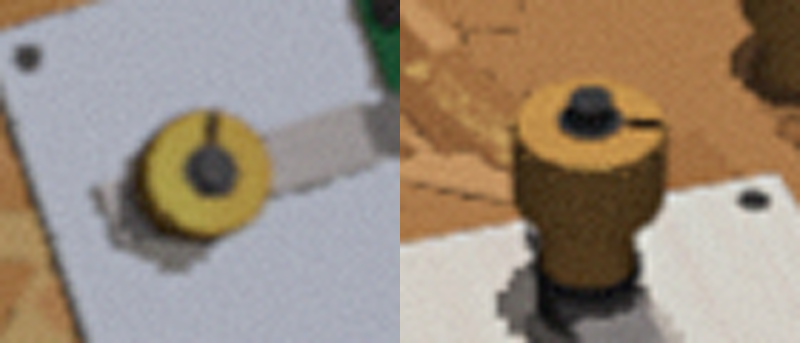

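```bash
cat > h.py <<'E'
import numpy as np
def ray(p,u,v):
    T=p["cam_to_world"];d=T[:3,:3]@np.array([(u-p["cx"])/p["fx"],(v-p["cy"])/p["fy"],1]);return T[:3,3],d/np.linalg.norm(d)
def proj(p,X):
    T=p["cam_to_world"];c=T[:3,:3].T@(np.asarray(X)-T[:3,3]);return p["fx"]*c[0]/c[2]+p["cx"],p["fy"]*c[1]/c[2]+p["cy"]
def tri(L):
    A=0;b=0;
    for p,u,v in L:
        o,d=ray(p,u,v);M=np.eye(3)-np.outer(d,d);A=A+M;b=b+M@o
    X=np.linalg.solve(A,b);return X,[np.round(np.subtract(proj(p,X),(u,v)),2) for p,u,v in L]
E
python3 - <<'E'
from cell import ctrl
from h import *
t=ctrl.camera_params("top");s=ctrl.camera_params("side")
X,r=tri([(t,446.75,250.1),(s,323.4,321.7)]);print(X,r)
print(tri([(t,410+27/5.714,220+57/5.714),(s,290+353/5.714,300+200/5.714)]))
e=ctrl.read_state();print(e["eef_pos"],e["tool_rot"])
E
```

```text
[ 525.65492797 -111.15812898   63.08193985] [array([-0.04, -0.43]), array([-0.52,  0.07])]
(array([566.21180759, -72.7915675 ,  12.32105352]), [array([-0.01, -0.19]), array([-0.23,  0.04])])
[249.23104139 599.85670542 244.59579341] [3.14157334e+00 1.43423172e-03 1.17700959e+00]
```

Triangulation puts the cooler nut's top face centre at about (525.5, -111, 63), so mid-head is at z ≈ 52. I'll move above it.

>>> send_rows:
  commands:
    - [65, -550, 528, 0, 44]
    - [65, -550, 528, 0, 44]
    - [65, -550, 528, 0, 44]
    - [65, -550, 528, 0, 44]
    - [65, -550, 528, 0, 44]

```text
clock: 0.65
eef_pos: [340.3, 365.2, 245.3]
tool_rot: [3.141, 0.001, 0.421]
force: [0.4, 0.2, -0.7]
width: 64.9
```

```bash
cat > go.py <<'E'
import sys,numpy as np
from cell import ctrl
from scipy.spatial.transform import Rotation as Ro
def st(g=None,yaw=None):
    e=ctrl.read_state();R=Ro.from_euler("xyz",e["tool_rot"]).as_matrix()
    print(round(e["clock"],2),"pos",e["eef_pos"].round(1),"rot",e["tool_rot"].round(3),"w",round(e["width"],1),"F",e["force"].round(1),"M",e["torque"].round(2),"q",e["qpos"].round(2))
    if g is not None: print("shift",(R.T@(np.array(g)-e["eef_pos"])).round(1),"roll",round(np.degrees(e["tool_rot"][2]-yaw),1))
if __name__=="__main__":
    a=list(map(float,sys.argv[1:])); st(a[:3],a[3]) if a else st()
E
python3 go.py 525.5 -111 150 0.4
```

```text
0.65 pos [340.3 365.2 245.3] rot [3.141e+00 1.000e-03 4.210e-01] w 64.9 F [ 0.4  0.2 -0.7] M [ 0.02 -0.05 -0.01] q [-1.06  0.42  0.26  1.93 -0.15  0.8  -0.3 ]
shift [-25.5 510.2  95.9] roll 1.2
```

>>> send_rows:
  commands:
    - [65, -25, 510, 0, 1]
    - [65, -25, 510, 0, 1]
    - [65, -25, 510, 0, 1]
    - [65, -25, 510, 0, 1]
    - [65, -25, 510, 0, 1]

```text
clock: 1.15
eef_pos: [431.0, 132.5, 245.7]
tool_rot: [3.141, 0.001, 0.404]
force: [0.5, 1.6, -0.3]
width: 64.9
```

```bash
python3 go.py 525.5 -111 150 0.4
```

```text
1.15 pos [431.  132.5 245.7] rot [3.141e+00 1.000e-03 4.040e-01] w 64.9 F [ 0.5  1.6 -0.3] M [ 0.04 -0.08  0.03] q [-0.58  0.36  0.3   2.05 -0.15  0.75  0.21]
shift [ -8.7 261.   95.9] roll 0.2
```

>>> send_rows:
  commands:
    - [65, -9, 261, 0, 0]
    - [65, -9, 261, 20, 0]
    - [65, -9, 261, 60, 0]
    - [65, -9, 261, 90, 0]
    - [65, -9, 261, 90, 0]

```text
clock: 1.65
eef_pos: [515.2, -84.9, 173.2]
tool_rot: [3.14, -0.0, 0.404]
force: [0.2, 0.9, 0.5]
width: 64.7
```

```bash
python3 go.py 525.5 -111 150 0.4
```

```text
1.65 pos [515.2 -84.9 173.2] rot [ 3.14  -0.     0.404] w 64.7 F [0.2 0.9 0.5] M [ 0.01 -0.06  0.  ] q [-0.07  0.56  0.26  1.95 -0.23  0.65  0.74]
shift [-0.8 28.  23.2] roll 0.2
```

>>> send_rows:
  commands:
    - [65, -1, 28, 22, 0]
    - [65, -1, 28, 22, 0]
    - [65, -1, 28, 22, 0]

```text
clock: 1.95
eef_pos: [524.6, -111.4, 150.4]
tool_rot: [-3.141, 0.001, 0.402]
force: [0.1, -0.5, 0.6]
width: 65.4
```

```bash
python3 - <<'E'
from cell import ctrl
import cv2,go
from h import *
go.st((525.5,-111,100),0.4)
p=ctrl.camera_params("wrist");I=ctrl.get_image("wrist")[:,:,::-1].copy()
print(proj(p,(525.6,-111.2,63)))
np.savez("w1.npz",**p)
cv2.imwrite("pics/w1.png",I)
I=ctrl.get_image("side")[:,:,::-1];cv2.imwrite("pics/s1.png",cv2.resize(I[200:400,220:440],(660,600)))
E
```

```text
1.95 pos [ 524.6 -111.4  150.4] rot [-3.141e+00  1.000e-03  4.020e-01] w 65.4 F [ 0.1 -0.5  0.6] M [ 0.   -0.04  0.02] q [-0.01  0.61  0.24  1.93 -0.24  0.63  0.79]
shift [ 1.   0.  50.4] roll 0.1
(np.float64(320.1788073305423), np.float64(259.0436902726287))
```

View pics/w1.png

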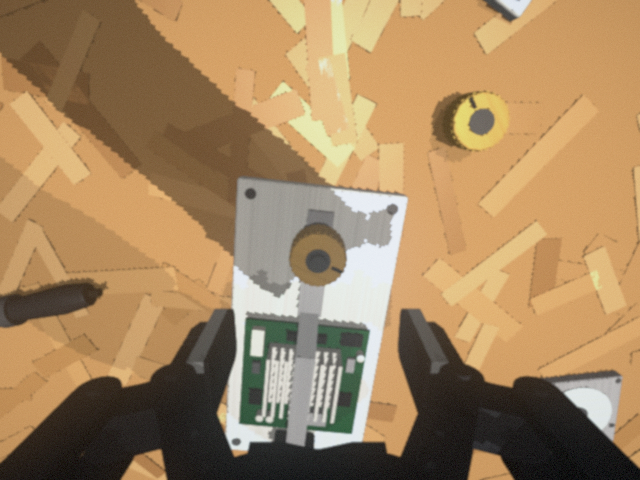

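View pics/s1.png

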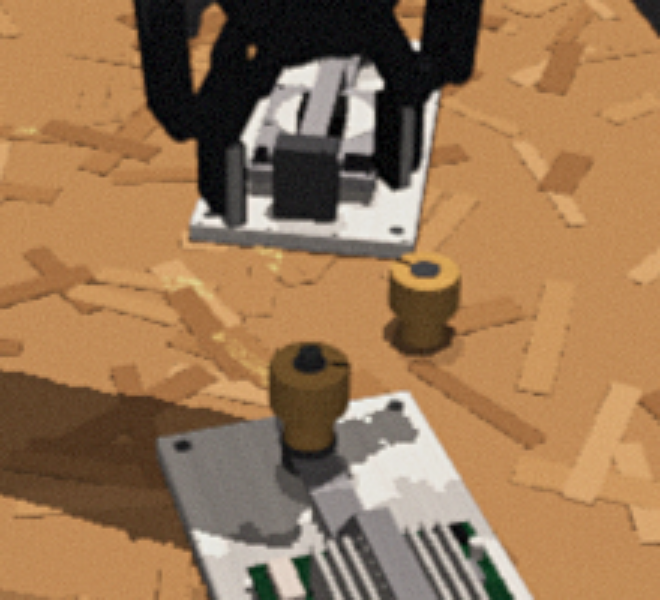

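The wrist view has the nut's top at (318,260) against a predicted (320,259), which agrees to about 1 mm. I'll descend and grip.

>>> send_rows:
  commands:
    - [65, 1, 0, 40, 0]
    - [65, 1, 0, 75, 0]
    - [65, 1, 0, 102, 0]
    - [65, 1, 0, 102, 0]
    - [65, 1, 0, 102, 0]

```text
clock: 2.55
eef_pos: [526.7, -108.1, 50.5]
tool_rot: [3.141, -0.002, 0.407]
force: [0.1, 0.0, 0.6]
width: 65.0
```

```bash
python3 - <<'E'
from cell import ctrl
import cv2,go
go.st((525.2,-111,48),0.4)
I=ctrl.get_image("side")[:,:,::-1];cv2.imwrite("pics/s2.png",cv2.resize(I[260:380,250:400],(750,600)))
E
```

```text
2.55 pos [ 526.7 -108.1   50.5] rot [ 3.141e+00 -2.000e-03  4.070e-01] w 65.0 F [0.1 0.  0.6] M [ 0.01 -0.   -0.03] q [ 0.04  0.78  0.16  1.98 -0.3   0.41  0.84]
shift [-2.6  2.   2.5] roll 0.4
```

View pics/s2.png

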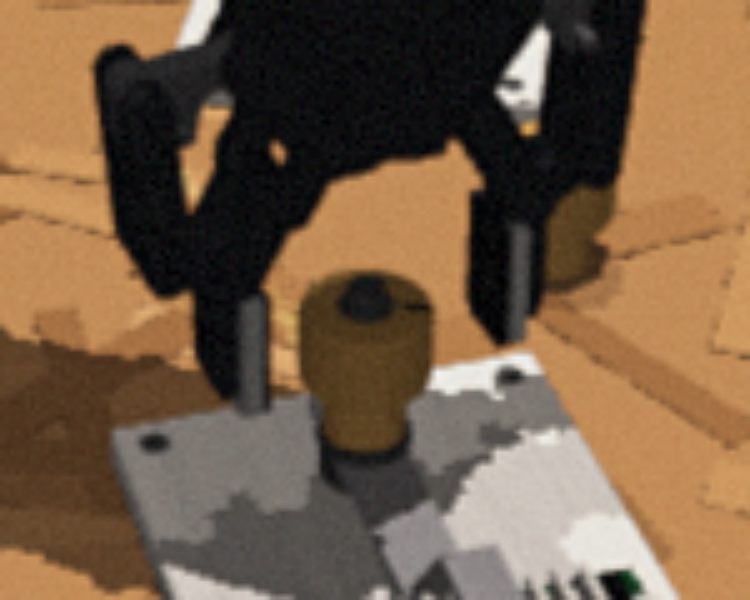

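The nut is between the fingers, but the tool is about 3 mm off. I'll correct and let it settle before closing.

>>> send_rows:
  commands:
    - [65, -2.5, 2, 2.5, 0]
    - [65, -2.5, 2, 2.5, 0]
    - [65, -2.5, 2, 2.5, 0]
    - [65, -2.5, 2, 2.5, 0]

```text
clock: 3.0
eef_pos: [526.2, -111.4, 49.2]
tool_rot: [3.14, -0.004, 0.407]
force: [0.4, -0.2, 0.8]
width: 64.9
```

```bash
python3 go.py 525.2 -111 48 0.4
```

```text
3.0 pos [ 526.2 -111.4   49.2] rot [ 3.14  -0.004  0.407] w 64.9 F [ 0.4 -0.2  0.8] M [-0.03 -0.04  0.  ] q [ 0.05  0.78  0.16  1.98 -0.3   0.4   0.85]
shift [-0.7 -0.8  1.2] roll 0.4
```

>>> send_rows:
  commands:
    - [65, -0.7, -0.5, 1, 0]
    - [25, -0.7, -0.5, 1, 0]
    - [25, -0.7, -0.5, 1, 0]
    - [25, -0.7, -0.5, 1, 0]
    - [25, -0.7, -0.5, 1, 0]

```text
clock: 3.5
eef_pos: [525.1, -111.4, 48.4]
tool_rot: [3.14, -0.003, 0.407]
force: [-0.9, 0.4, 3.7]
width: 32.7
```

```bash
python3 go.py 525.2 -111 48 0.4
```

```text
3.5 pos [ 525.1 -111.4   48.4] rot [ 3.14e+00 -3.00e-03  4.07e-01] w 32.7 F [-0.9  0.4  3.7] M [0.   0.29 0.06] q [ 0.05  0.78  0.16  1.98 -0.3   0.4   0.85]
shift [ 0.2 -0.3  0.4] roll 0.4
```

Gripped at 32.7 mm with low side force. Now turn clockwise, following the sink.

>>> send_rows:
  commands:
    - [25, 0, 0, 0.2, 7]
    - [25, 0, 0, 0.5, 14]
    - [25, 0, 0, 0.7, 21]
    - [25, 0, 0, 1.0, 28]
    - [25, 0, 0, 1.2, 35]

```text
clock: 4.0
eef_pos: [525.6, -111.3, 47.2]
tool_rot: [-3.141, -0.005, -0.209]
force: [-0.0, -0.5, 1.0]
width: 32.6
```

```bash
python3 go.py 525.2 -111 48 0.4
```

```text
4.0 pos [ 525.6 -111.3   47.2] rot [-3.141 -0.005 -0.209] w 32.6 F [-0.  -0.5  1. ] M [-0.09  0.03  0.05] q [-0.04  0.8   0.3   1.99 -0.54  0.43  0.46]
shift [-0.5 -0.2 -0.8] roll -34.9
```

>>> send_rows:
  commands:
    - [25, 0, 0, 0.2, 5]
    - [25, 0, 0, 0.3, 10]
    - [25, 0, 0, 0.5, 15]

```text
clock: 4.3
eef_pos: [525.9, -111.5, 46.7]
tool_rot: [-3.14, -0.005, -0.474]
force: [-0.5, 0.0, 2.3]
width: 32.7
```

```bash
python3 - <<'E'
import go,cv2
from cell import ctrl
go.st()
I=ctrl.get_image("side")[:,:,::-1];cv2.imwrite("pics/s3.png",cv2.resize(I[260:380,250:400],(750,600)))
go.st()
E
```

```text
4.3 pos [ 525.9 -111.5   46.7] rot [-3.14  -0.005 -0.474] w 32.7 F [-0.5  0.   2.3] M [-0.03  0.13  0.07] q [-0.08  0.81  0.37  1.99 -0.64  0.45  0.29]
4.35 pos [ 525.9 -111.4   46.7] rot [-3.14  -0.005 -0.476] w 32.8 F [-0.1  0.2  2.1] M [-0.    0.05 -0.07] q [-0.08  0.81  0.37  1.99 -0.64  0.45  0.29]
```

View pics/s3.png

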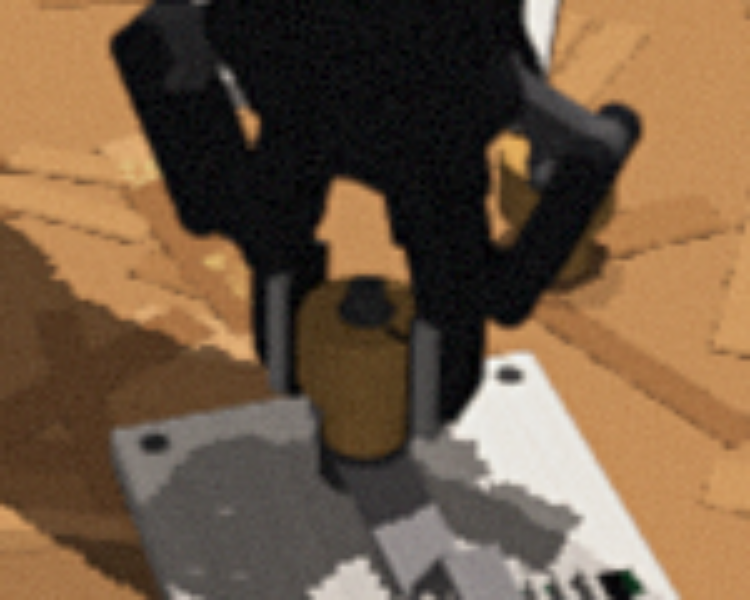

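The notch has turned clockwise with the jaws (about 50°). I'll continue until the torque rises.

>>> send_rows:
  commands:
    - [25, 0, 0, 0.1, 4]
    - [25, 0, 0, 0.3, 8]

```text
clock: 4.55
eef_pos: [526.0, -111.5, 46.4]
tool_rot: [-3.139, -0.005, -0.617]
force: [-0.7, -0.0, 3.1]
width: 32.5
```

```bash
python3 go.py
```

```text
4.55 pos [ 526.  -111.5   46.4] rot [-3.139 -0.005 -0.617] w 32.5 F [-0.7 -0.   3.1] M [-0.07  0.09  0.08] q [-0.1   0.82  0.4   1.99 -0.69  0.47  0.2 ]
```

>>> send_rows:
  commands:
    - [25, 0, 0, 0.1, 3]
    - [25, 0, 0, 0.2, 6]

```text
clock: 4.75
eef_pos: [526.1, -111.6, 46.3]
tool_rot: [-3.14, -0.005, -0.718]
force: [-0.8, -0.9, 3.7]
width: 32.5
```

```bash
python3 go.py
```

```text
4.75 pos [ 526.1 -111.6   46.3] rot [-3.14  -0.005 -0.718] w 32.5 F [-0.8 -0.9  3.7] M [-0.19  0.15  1.34] q [-0.12  0.82  0.43  1.99 -0.72  0.48  0.13]
```

Torque about z jumped to 1.34 N m, so it has reached the stop. One small extra turn to confirm, then release.

>>> send_rows:
  commands:
    - [25, 0, 0, 0, 2]
    - [25, 0, 0, 0, 2]

```text
clock: 4.95
eef_pos: [526.0, -111.6, 46.3]
tool_rot: [-3.14, -0.005, -0.752]
force: [-0.9, -0.7, 2.4]
width: 32.5
```

```bash
python3 go.py
```

```text
4.95 pos [ 526.  -111.6   46.3] rot [-3.14  -0.005 -0.752] w 32.5 F [-0.9 -0.7  2.4] M [-0.1   0.23  0.31] q [-0.12  0.83  0.44  1.99 -0.73  0.48  0.1 ]
```

>>> send_rows:
  commands:
    - [25, 0, 0, 0, 4]
    - [25, 0, 0, 0, 6]

```text
clock: 5.15
eef_pos: [526.0, -111.7, 46.3]
tool_rot: [-3.139, -0.005, -0.858]
force: [-0.5, -0.1, 2.1]
width: 32.1
```

```bash
python3 - <<'E'
import go,cv2
from cell import ctrl
go.st()
I=ctrl.get_image("side")[:,:,::-1];cv2.imwrite("pics/s4.png",cv2.resize(I[260:380,250:400],(750,600)))
E
```

```text
5.15 pos [ 526.  -111.7   46.3] rot [-3.139 -0.005 -0.858] w 32.1 F [-0.5 -0.1  2.1] M [-0.09  0.23  0.63] q [-0.14  0.83  0.46  1.99 -0.77  0.49  0.03]
```

View pics/s4.png

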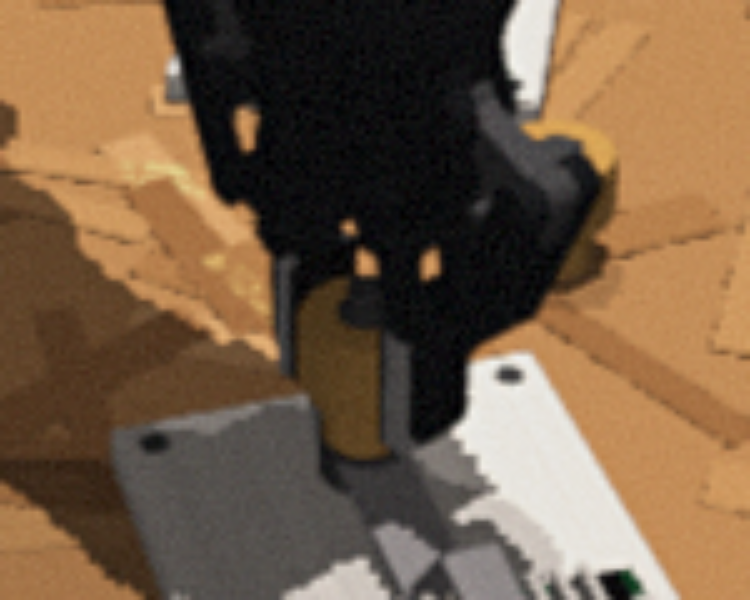

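Torque stays well above the 0.1 N m running value and the pads now slip on the nut, so it is on the stop. I'll release and retreat upward.

>>> send_rows:
  commands:
    - [65, 0, 0, 0, 0]
    - [65, 0, 0, 0, 0]
    - [65, 0, 0, 0, 0]
    - [65, 0, 0, 0, 0]

```text
clock: 5.6
eef_pos: [526.0, -111.7, 46.2]
tool_rot: [-3.139, -0.005, -0.858]
force: [-0.2, -0.7, -0.1]
width: 64.8
```

```bash
python3 go.py
```

```text
5.6 pos [ 526.  -111.7   46.2] rot [-3.139 -0.005 -0.858] w 64.8 F [-0.2 -0.7 -0.1] M [-0.04 -0.02 -0.02] q [-0.14  0.83  0.46  1.99 -0.77  0.49  0.03]
```

>>> send_rows:
  commands:
    - [65, 0, 0, -30, 0]
    - [65, 0, 0, -70, 0]
    - [65, 0, 0, -110, 0]
    - [65, 0, 0, -150, 0]
    - [65, 0, 0, -150, 0]

```text
clock: 6.1
eef_pos: [528.1, -112.7, 201.0]
tool_rot: [-3.134, -0.012, -0.859]
force: [1.5, -0.6, 0.1]
width: 64.9
```

```bash
python3 - <<'E'
import go,cv2,numpy as np
from cell import ctrl
from h import *
go.st()
s=ctrl.camera_params("side")
I=ctrl.get_image("side")[:,:,::-1];T=ctrl.get_image("top")[:,:,::-1]
I0=cv2.imread("pics/side0.png");T0=cv2.imread("pics/top0.png")
c=lambda A,y,x:cv2.resize(A[y:y+60,x:x+80],(400,300),interpolation=2)
cv2.imwrite("pics/f1.png",np.vstack([np.hstack([c(I0,300,285),c(I,300,285)]),np.hstack([c(I0,170,295),c(I,170,295)])]))
cv2.imwrite("pics/f2.png",T)
w=ctrl.get_image("wrist")[:,:,::-1];cv2.imwrite("pics/f3.png",w)
E
```

```text
6.1 pos [ 528.1 -112.7  201. ] rot [-3.134 -0.012 -0.859] w 64.9 F [ 1.5 -0.6  0.1] M [-0.07 -0.11 -0.02] q [-0.3   0.62  0.71  1.9  -0.55  0.81 -0.15]
```

View pics/f1.png

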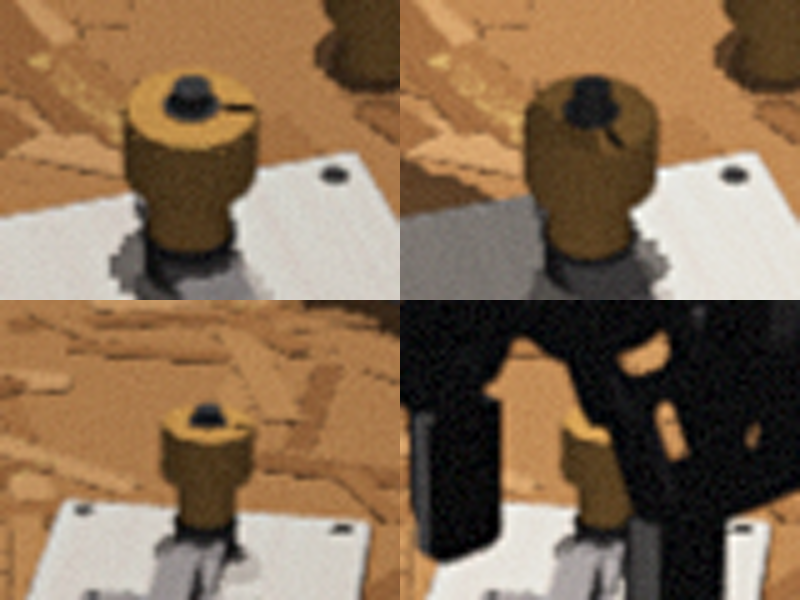

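View pics/f3.png

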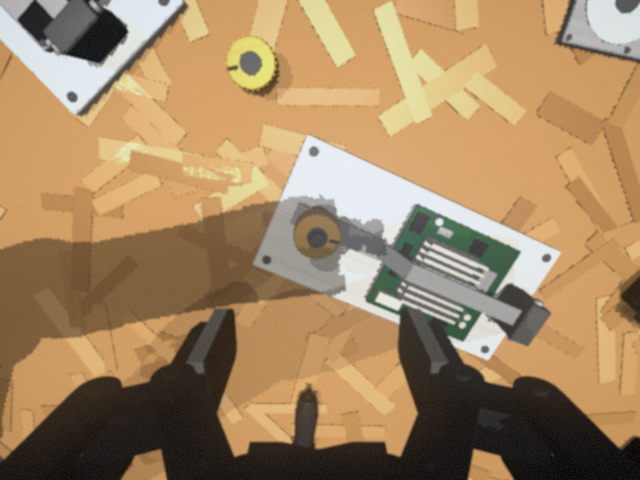

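>>> send_rows:
  commands:
    - [65, 0, 0, 0, 0]
    - [65, 0, 0, 0, 0]

```text
clock: 6.45
eef_pos: [524.1, -110.4, 194.6]
tool_rot: [-3.141, -0.002, -0.858]
force: [-0.2, -0.2, 0.5]
width: 65.0
```

```bash
python3 -c "
from cell import ctrl
import go;go.st();print(ctrl.finish_job())"
```

```text
6.45 pos [ 524.1 -110.4  194.6] rot [-3.141e+00 -2.000e-03 -8.580e-01] w 65.0 F [-0.2 -0.2  0.5] M [ 0.02  0.04 -0.02] q [-0.29  0.63  0.7   1.91 -0.56  0.81 -0.15]
the job is handed in; nothing more can be done
None
```

I screwed the cooler jig's nut down clockwise to its hard stop, let go of it, and lifted the gripper about 150 mm clear. I handed the job in at 6.45 s.

- **Tightness:** the nut turned freely for about 1.1 rad, at no more than about 0.08 N m. The torque then jumped to 1.34 N m. Turning a little further only made the pads slip on the nut, with 0.3–0.6 N m still showing. That means it was on its stop.
- **Turn and sink:** in the side picture the nut's notch moved about 65–70° clockwise, which matches the turn at the jump. The tool's height fell about 2 mm, the sink I commanded for that turn.
- **After letting go:** the notch stayed where I left it, and the force on the tool was close to zero.
- **Drive jig:** I never went near its nut. In my last side picture the gripper hid part of that nut, notch included; the part in view looked unchanged.

None of the checks disagreed with each other.

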